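# Run a fingertip along a carousel of vials to seat the stoppers

## Task

Seat the five stoppers of the curved vial tray: starting at the end of the row with the round pin, run the closed fingertips gently along the arc to the other end in one pass, without lifting away from the row on the way, so that each stopper in turn is pushed right in. Then take the hand away. Do not pull at the stoppers, and leave the jar, beaker, spare vial and tip box alone.

Things in the scene. Friction and masses are not known exactly. Their poses are not given: they have to be found in the camera images.
- tray: Fixed grey metal vial tray, an arc-shaped carousel segment: two flat arc plates 46 mm wide, the upper one's flat top face 56 mm above the bench. Origin on the bench below the middle stopper, z up. The five stoppers stand on an arc of 120 mm radius about the point 120 mm from the origin along the tray's -x, 36 mm (0.30 rad) apart; the plates reach 62 degrees to each side
- pin: Fixed round steel locating pin, 12 mm diameter, 12 mm tall, standing on the upper plate at one end of the row, 46 mm along the arc beyond the end stopper; it marks the end where the row starts. Which end changes. Origin at the centre of its foot, on the plate
- lug: Fixed flat square steel lug, 20 x 20 mm, 5 mm thick, on the upper plate at the other end of the row, 46 mm along the arc beyond the end stopper. Origin at the centre of its underside
- stopper1_top (a point): Centre of the top of the stopper at the tray's +y end of the row: a white push-in stopper 30 mm across, rim 1.5 mm thick, then a shallow cone (27 degrees) rising 5.5 mm to a flat 8 mm across; a fingertip sliding level along the row pushes it in. This point is 7 mm above the plate when the stopper is up, 1 mm when fully in
- stopper2_top (a point): Centre of the top of the stopper second from the tray's +y end of the row: a white push-in stopper 30 mm across, rim 1.5 mm thick, then a shallow cone (27 degrees) rising 5.5 mm to a flat 8 mm across; a fingertip sliding level along the row pushes it in. This point is 7 mm above the plate when the stopper is up, 1 mm when fully in
- stopper3_top (a point): Centre of the top of the stopper in the middle of the row: a white push-in stopper 30 mm across, rim 1.5 mm thick, then a shallow cone (27 degrees) rising 5.5 mm to a flat 8 mm across; a fingertip sliding level along the row pushes it in. This point is 7 mm above the plate when the stopper is up, 1 mm when fully in
- stopper4_top (a point): Centre of the top of the stopper second from the tray's -y end of the row: a white push-in stopper 30 mm across, rim 1.5 mm thick, then a shallow cone (27 degrees) rising 5.5 mm to a flat 8 mm across; a fingertip sliding level along the row pushes it in. This point is 7 mm above the plate when the stopper is up, 1 mm when fully in
- stopper5_top (a point): Centre of the top of the stopper at the tray's -y end of the row: a white push-in stopper 30 mm across, rim 1.5 mm thick, then a shallow cone (27 degrees) rising 5.5 mm to a flat 8 mm across; a fingertip sliding level along the row pushes it in. This point is 7 mm above the plate when the stopper is up, 1 mm when fully in
- stopper1 (a joint): How far the stopper at the tray's +y end is pushed in, m: starts at 0 to 0.001, fully in at 0.006. It slides straight down against about 1.5 N of friction and stays where it is left; no spring
- stopper2 (a joint): How far the stopper second from the tray's +y end is pushed in, m: starts at 0 to 0.001, fully in at 0.006. It slides straight down against about 1.5 N of friction and stays where it is left; no spring
- stopper3 (a joint): How far the stopper in the middle is pushed in, m: starts at 0 to 0.001, fully in at 0.006. It slides straight down against about 1.5 N of friction and stays where it is left; no spring
- stopper4 (a joint): How far the stopper second from the tray's -y end is pushed in, m: starts at 0 to 0.001, fully in at 0.006. It slides straight down against about 1.5 N of friction and stays where it is left; no spring
- stopper5 (a joint): How far the stopper at the tray's -y end is pushed in, m: starts at 0 to 0.001, fully in at 0.006. It slides straight down against about 1.5 N of friction and stays where it is left; no spring
- bottle: Loose white reagent jar with blue cap, 58 mm diameter, 110 mm tall, beyond the tray; leave alone. Origin at the centre of its underside
- beaker: Loose glass beaker, 68 mm across the rim, 85 mm tall, beyond the tray; leave alone. Origin at the centre of its underside
- vial: Loose amber spare vial with black cap, 21 mm diameter, 45 mm tall, standing on the bench in the hollow of the arc; leave alone. Origin at the centre of its underside
- tipbox: Loose grey box with white lid, 85 x 120 mm, 67 mm tall, beside the tray's +y end; leave alone. Origin at the centre of its underside

How it is judged:
On the way, in this order (a step that is already met when the one before it is completed fails the run):
1. stopper number 1, counted from the pin end, is pushed in (((y of pin in the frame of tray above 0 m and value of joint stopper1 above 0.004 m) or (y of pin in the frame of tray below 0 m and value of joint stopper5 above 0.004 m))), for 0.05 s.
2. stopper number 2, counted from the pin end, is pushed in (((y of pin in the frame of tray above 0 m and value of joint stopper2 above 0.004 m) or (y of pin in the frame of tray below 0 m and value of joint stopper4 above 0.004 m))), for 0.05 s.
3. stopper number 3, counted from the pin end, is pushed in (((y of pin in the frame of tray above 0 m and value of joint stopper3 above 0.004 m) or (y of pin in the frame of tray below 0 m and value of joint stopper3 above 0.004 m))), for 0.05 s.
4. stopper number 4, counted from the pin end, is pushed in (((y of pin in the frame of tray above 0 m and value of joint stopper4 above 0.004 m) or (y of pin in the frame of tray below 0 m and value of joint stopper2 above 0.004 m))), for 0.05 s.
5. stopper number 5, counted from the pin end, is pushed in (((y of pin in the frame of tray above 0 m and value of joint stopper5 above 0.004 m) or (y of pin in the frame of tray below 0 m and value of joint stopper1 above 0.004 m))), for 0.05 s.
At the end, for the whole second after the job is handed in: All five stoppers are at least 4 mm in (top no more than 3 mm above the plate) and at rest, pushed in one after another from the pin end; jar, beaker, spare vial and tip box are within 15 mm of where they stood (value of joint each of stopper1, stopper2, stopper3, stopper4, stopper5 above 0.004 m and velocity of joint each of stopper1, stopper2, stopper3, stopper4, stopper5 below 0.01 m/s and distance of each of bottle, beaker, vial, tipbox from where it was at the start of the episode below 0.015 m); the robot touches nothing.
It fails at once if fingertips lifted well clear of the row (fingertips more than about 35 mm above it) between the first and the last stopper (((y of pin in the frame of tray above 0 m and value of joint stopper1 above 0.004 m and value of joint stopper5 below 0.004 m) or (y of pin in the frame of tray below 0 m and value of joint stopper5 above 0.004 m and value of joint stopper1 below 0.004 m)) and height (world z) of the grasp point above 0.115 m).
It fails at once if the row was pressed hard (over 45 N) (contact force between the fingers and tray above 45 N).
It fails at once if a stopper was pulled up out of its vial (value of joint any of stopper1, stopper2, stopper3, stopper4, stopper5 below -0.004 m).
It fails at once if the jar, beaker, spare vial or tip box was lifted, moved (over 15 mm) or tipped (distance of any of bottle, beaker, vial, tipbox from where it was at the start of the episode above 0.015 m or angle between any of bottle, beaker, vial, tipbox's own z axis and vertical above 0.25 rad).
It also fails if it takes over 43 s, if anything falls off the work surface, if the arm or the gripper's body presses on something with over 40 N, if the wrist force passes 120 N, or if a joint passes its speed limit or range.

## Robot

A 7-joint arm with a two-finger parallel gripper is mounted at the origin on the work surface. World frame = base frame: x ahead of the robot, y to its left, z up, the work surface at z = 0. Lengths are in m, angles in rad, forces in N, time in s.
With the tool pointing down it reaches from about 0.4 to 0.85 m from the base axis. Payload 10.4 kg.
Tool frame: the origin (TCP) lies at the very end of the fingers, on their centre line; the grasp point (between the pads) lies 19 mm behind it (manip.grip_point_offset is the z of the grasp point in the tool frame, in m); z points along the fingers, y is the direction in which the jaws open and shut (so a half turn about z gives the same grasp; the last joint's range is limited). The gripper opens to 85 mm and grips with 20 to 120 N. Pads are 22 mm wide; open, the fingers measure 114 mm over their backs; the gripper's body (76 mm by 85 mm) begins 54 mm behind the grasp point. The pads swing forward as they close: fully open they stand 13 mm farther back than shut.
Start: joints at [-1.218, 0.332, -0.065, 1.46, 0.022, 1.35, -0.088], TCP at [0.229, 0.581, 0.231] pointing down, gripper open.
Joint ranges: [-2.6, 2.6], [-0.5, 2.12], [-1.47, 1.34], [0.16, 2.42], [-1.27, 4.41], [0.06, 2.06], [-2.6, 2.6]. Speed limits (rad/s): [2.22, 2.22, 2.79, 2.79, 3.14, 3.14, 3.14].

## Interface

Orientations are given as a unit quaternion [x, y, z, w].
In Python, from workcell import manip, camera, get_calibration, hand_in gives the robot as it stands.
- The arm moves only by the shell command python3 -m pendant 'ROWS' [FORCE]. ROWS is JSON, a list of rows, each a list of 5 numbers: the shift along the tool's x, y, z in units of 40 mm (1.0 is 40 mm), then the turn about the tool's z in units of 6 degrees (1.0 is 6 degrees), then the closure, from 0 (fully open) to 1 (shut). A call has 1 to 5 rows; each row is the pose to reach, as a shift and turn from the pose commanded when the call began, along the tool's axes at that moment; what a row does not reach only later rows make up. A row lasts 1/8 s, in which the tool goes at most 62.5 mm and 10.7 degrees, less where a joint would pass 70% of its speed; a pose out of reach is approached as far as the arm can. A call with a gripper value outside its range is refused whole. The fingers move at their own pace and stop on an object; FORCE is the grip in N (left out, the last holds). Time passes only in rows, so rows that repeat a pose let the fingers close. It gives the time, the measured TCP pose, the force and the opening at its end, in the units of the state.
- manip.get_obs(): the state, without advancing time (a new reading comes with each control period).
- camera(name): name is "scene" or "top"; returns (picture, depth): 400x640x3 uint8, red, green, blue; 400x640 float32, m along the optical axis (not along the pixel's ray), 0 where there is no reading.
- get_calibration(name): a dict with "vfov" (degrees; the focal length in pixels is half the picture's height over the tangent of half this angle, whatever the lens; pixels are square), "cx", "cy" (the principal point, pixels), "position" and "rotation" of the camera in the world. Camera axes: x right, y down, z forward; pixel columns grow to the right and rows downward; lengths in m; the calibration is good to about 2 mm. A picture is of the moment at which its call begins. get_calibration takes no time and is no camera call.
- hand_in(): hands the job in, once; it reports no verdict.
The state is a dict: "clock": time; "joint_pos": joint angles; "joint_velocities": joint speeds; "tau": joint torques, N m; "position": TCP position; "ee_rot": TCP orientation; "ft_force": force on the tool from outside, world axes, zero at the start; "torque": the same for the moment, N m; "grip_width": opening from 0.0 (shut) to 1.0 (fully open).
Only numpy, scipy, OpenCV 4.12 (cv2) and the standard library are available. Lean on these libraries where they do the work, as an engineer would, in place of code of your own. Each camera call takes 0.05 s, during which the arm holds its last target.

## Working session

There is one attempt and no reset: what is moved stays moved. The work goes in short steps, Python scripts to look and compute and a shell command to move; the robot and the scene stay as the last step left them, time stands still between calls to the robot, and variables do not carry over. Pictures are saved under pics/ and viewed, and the job is handed in when it is done.

```bash
ls; mkdir -p pics; python3 - <<'E'
from workcell import manip, camera, get_calibration
import cv2,numpy as np
for n in ["scene","top"]:
    p,d=camera(n); cv2.imwrite(f"pics/{n}0.png",p[:,:,::-1]); np.save(f"{n}0d.npy",d); np.save(f"{n}0p.npy",p); print(n,get_calibration(n))
print(manip.get_obs(), manip.grip_point_offset)
E
```

```text
pics
scene {'vfov': 52.6027514825677, 'cx': 315.32314815646026, 'cy': 197.4969632949837, 'position': array([0.85350727, 0.52913947, 0.71769962]), 'rotation': array([ 0.22365619,  0.91484379, -0.3252713 , -0.08507251])}
top {'vfov': 57.291155750289896, 'cx': 312.97033763632777, 'cy': 198.91502696536247, 'position': array([0.56012523, 0.09412793, 0.85253942]), 'rotation': array([-0.70477821,  0.70903287, -0.02360771, -0.00165335])}
{'clock': 0.1, 'joint_pos': array([-1.21761703,  0.33280178, -0.06473734,  1.46084458,  0.02161839,
        1.34992187, -0.08853054]), 'joint_velocities': array([ 9.46479411e-05, -1.54672510e-03,  2.69802111e-04, -1.27425716e-03,
        6.42846172e-04, -1.63321995e-03,  3.50947222e-04]), 'tau': array([ 1.35007609e-03, -6.26741195e+01,  4.90357191e-02, -3.92424917e+01,
        1.63321698e-02,  6.94601287e-03, -2.59588541e-05]), 'position': array([0.22923745, 0.5810788 , 0.230606  ]), 'ee_rot': array([ 1.86772430e-01,  9.82402998e-01, -6.33510720e-04, -8.77419580e-05]), 'ft_force': array([ 0.3519057 ,  0.69170246, -0.4113301 ]), 'torque': array([0.00347049, 0.00509361, 0.01511287]), 'grip_width': 1.0044251060047438} -0.0187
```

View pics/scene0.png

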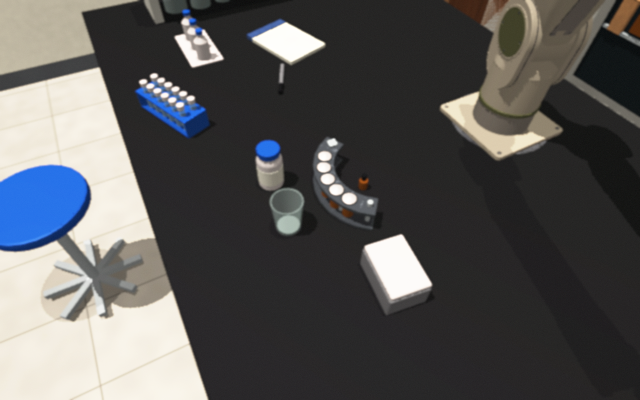

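View pics/top0.png

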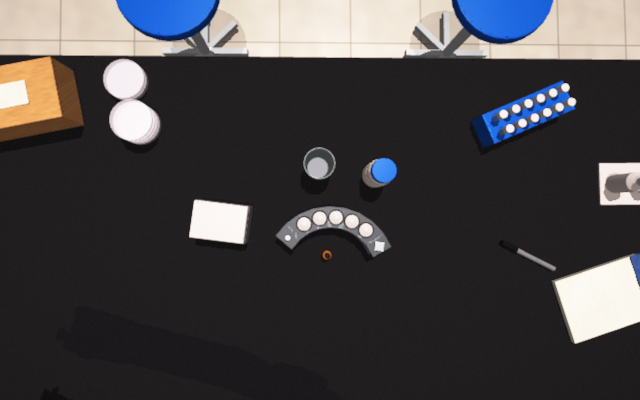

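The top view shows the round pin at about (288,238), to the left (world +y), and the square lug at (379,246). The five stoppers lie from (304,224) to (366,230). The scene view agrees: the small round pin is at (370,203) and the lug at (333,143). So the row starts at the +y end. Next I measure the positions.

```bash
cat > h.py <<'E'
import numpy as np,cv2
from scipy.spatial.transform import Rotation as R
from workcell import get_calibration
def cam(n):
    c=get_calibration(n); f=200/np.tan(np.radians(c['vfov'])/2)
    return c,f,R.from_quat(c['rotation']).as_matrix()
def ray(n,u,v,z):
    c,f,M=cam(n); d=M@np.array([(u-c['cx'])/f,(v-c['cy'])/f,1]); s=(z-c['position'][2])/d[2]
    return c['position']+s*d
def dep(n,u,v,d):
    c,f,M=cam(n); return c['position']+M@(np.array([(u-c['cx'])/f,(v-c['cy'])/f,1])*d)
E
python3 - <<'E'
from h import *
for n,box in (("top",(270,200,400,262)),("scene",(305,130,385,230))):
    p=np.load(n+"0p.npy"); d=np.load(n+"0d.npy"); g=p.min(2)
    x0,y0,x1,y1=box
    m=np.zeros_like(g); m[y0:y1,x0:x1]=(g[y0:y1,x0:x1]>135)*255
    k,l,s,ce=cv2.connectedComponentsWithStats(m)
    for i in range(1,k):
        if s[i,4]<6: continue
        u,v=ce[i]; dd=np.median(d[l==i])
        print(n,ce[i].round(1),s[i,2:],"ray",ray(n,u,v,.061).round(4),"dep",dep(n,u,v,dd).round(4))
    im=cv2.resize(p[y0:y1,x0:x1],None,fx=6,fy=6,interpolation=cv2.INTER_CUBIC)[:,:,::-1]
    cv2.imwrite(f"pics/{n}_z.png",im[:600,:800])
E
```

```text
top [319.2 217.7] [ 14  14 153] ray [0.5439 0.0526 0.061 ] dep [0.5439 0.0525 0.0598]
top [334.7 217.7] [ 16  17 174] ray [0.5436 0.0189 0.061 ] dep [0.5435 0.0187 0.0589]
top [351.5 220.9] [ 14  14 154] ray [ 0.5365 -0.0176  0.061 ] dep [ 0.5364 -0.0178  0.0597]
top [303.6 223.6] [ 14  14 155] ray [0.5315 0.0864 0.061 ] dep [0.5314 0.0864 0.0592]
top [341.  225.6] [ 6  6 23] ray [0.5265 0.0053 0.061 ] dep [0.5263 0.0047 0.0559]
top [365.5 229.6] [ 14  14 152] ray [ 0.5175 -0.0479  0.061 ] dep [ 0.5174 -0.0482  0.0593]
top [290.2 228.4] [ 5  6 15] ray [0.5214 0.1153 0.061 ] dep [0.5211 0.1154 0.0563]
top [318.2 227.2] [6 2 8] ray [0.5233 0.0547 0.061 ] dep [0.5232 0.0546 0.0573]
top [295.7 235.1] [ 3  8 15] ray [0.5068 0.1034 0.061 ] dep [0.5064 0.1035 0.0555]
top [287.4 237.4] [ 6  6 33] ray [0.502  0.1213 0.061 ] dep [0.5025 0.1211 0.0672]
top [359.2 236.1] [4 3 8] ray [ 0.5034 -0.0341  0.061 ] dep [ 0.503  -0.0349  0.0557]
top [378.6 244.9] [ 12  16 115] ray [ 0.4841 -0.0761  0.061 ] dep [ 0.4841 -0.0762  0.0604]
top [369.7 241.6] [4 2 7] ray [ 0.4914 -0.0568  0.061 ] dep [ 0.4909 -0.0579  0.0552]
scene [331.7 142.2] [11  9 73] ray [ 0.485  -0.0755  0.061 ] dep [ 0.485  -0.0755  0.0609]
scene [325.  167.4] [ 18  34 381] ray [ 0.5385 -0.0106  0.061 ] dep [ 0.5379 -0.0116  0.0597]
scene [335.9 189.3] [ 15  12 142] ray [0.5483 0.0564 0.061 ] dep [0.548  0.056  0.0604]
scene [348.9 198.1] [ 15  13 148] ray [0.5361 0.0901 0.061 ] dep [0.5358 0.0896 0.0603]
scene [369.7 201.5] [ 7  6 34] ray [0.5022 0.1178 0.061 ] dep [0.5058 0.1221 0.0678]
```

```bash
python3 - <<'E'
from h import *
p=np.load("top0p.npy"); d=np.load("top0d.npy")
# plate centre pts between stoppers: height
m=(d>0)
c,f,M=cam("top")
vv,uu=np.mgrid[200:262,270:400]
dd=d[200:262,270:400]
P=np.stack([(uu-c['cx'])/f*dd,(vv-c['cy'])/f*dd,dd],-1)@M.T+c['position']
z=P[...,2]; q=(z>.05)&(z<.075)
print(np.histogram(z,bins=np.arange(-.01,.08,.004)))
print(P[q].min(0),P[q].max(0))
E
```

```text
(array([   0,  431, 4405,  522,   25,    2,    1,    1,    6,   29,    2,
          1,    2,   19,    9,  119, 1655,  657,  120,   21,    0,    0]), array([-0.01 , -0.006, -0.002,  0.002,  0.006,  0.01 ,  0.014,  0.018,
        0.022,  0.026,  0.03 ,  0.034,  0.038,  0.042,  0.046,  0.05 ,
        0.054,  0.058,  0.062,  0.066,  0.07 ,  0.074,  0.078]))
[ 0.45955182 -0.10119424  0.05139112] [0.56920939 0.14831912 0.06977239]
```

```bash
python3 - <<'E'
from h import *
from scipy.optimize import least_squares
T=np.array([[.5315,.0864],[.5439,.0526],[.5436,.0189],[.5365,-.0176],[.5175,-.0479]])
S=np.array([[.5361,.0901],[.5483,.0564]])
W=np.concatenate([T,S]);idx=np.array([0,1,2,3,4,0,1])
def mod(p,i):
    a=p[2]+(2-i)*.3
    return np.stack([p[0]+.12*np.cos(a),p[1]+.12*np.sin(a)],-1)
for nm,A,ii in (("top",T,idx[:5]),("both",W,idx)):
    r=least_squares(lambda p:(mod(p,ii)-A).ravel(),[.42,0,0]); p=r.x
    print(nm,p.round(4),"res mm",(r.fun.reshape(-1,2)*1000).round(1).tolist())
    e=46/120/.3; print("pts",mod(p,np.arange(5)).round(4).tolist(),"pin",mod(p,-e).round(4),"lug",mod(p,4+e).round(4))
# obstacles
for u,v,z,n in((383,171,.11,'jar'),(319,163,.085,'beaker'),(327,255,.045,'vial')): print(n,ray("top",u,v,z).round(3))
E
```

```text
top [ 0.4257  0.0297 -0.1028] res mm [[-0.3, 0.5], [-0.5, 0.6], [1.5, -1.5], [-0.4, 0.3], [-0.2, 0.1]]
pts [[0.5312, 0.0869], [0.5434, 0.0532], [0.5451, 0.0174], [0.5361, -0.0173], [0.5173, -0.0478]] pin [0.5021 0.1222] lug [ 0.4816 -0.0765]
both [ 0.4271  0.0329 -0.1237] res mm [[2.2, 1.5], [1.3, 1.4], [2.5, -0.8], [-0.1, 1.2], [-0.5, 1.4], [-2.4, -2.2], [-3.1, -2.4]]
pts [[0.5337, 0.0879], [0.5452, 0.054], [0.5461, 0.0181], [0.5364, -0.0164], [0.517, -0.0465]] pin [0.5054 0.1238] lug [ 0.4807 -0.0744]
jar [ 0.64  -0.076  0.11 ]
beaker [0.66  0.053 0.085]
vial [0.461 0.035 0.045]
```

View pics/top_z.png

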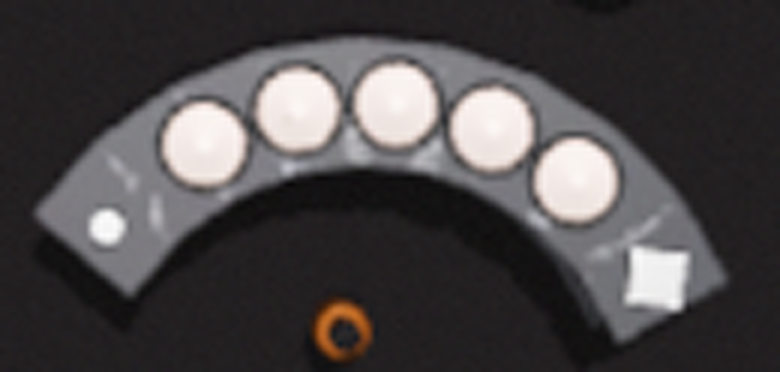

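Both views place the tray consistently: the top fit leaves residuals of 1.5 mm or less, and the pin is within 1 mm of its prediction. The scene view is offset by 3–5 mm, so I take a compromise centre of (0.427, 0.031) with yaw -0.103. Next I work out the units for the approach.

```bash
cat >> h.py <<'E'
C=np.array([.427,.031]);PHI=-.103
def arc(a): return np.array([C[0]+.12*np.cos(a),C[1]+.12*np.sin(a)])
def units(target,pos=None,q=None):
    from workcell import manip
    o=manip.get_obs()
    pos=o['position'] if pos is None else np.array(pos); q=o['ee_rot'] if q is None else q
    return (R.from_quat(q).inv().apply(np.array(target)-pos)/.04).round(3)
E
python3 -c "
from h import *
print(units([*arc(.714),.15]), arc(.714))"
```

```text
[-11.034  -8.316   2.026] [0.51768982 0.10958344]
```

```bash
python3 -m pendant '[[-1.1,-0.8,0,0.5,1],[-2.2,-1.6,0,1,1],[-3.3,-2.4,0,1.5,1],[-4.4,-3.3,0,2,1],[-5.5,-4.1,0,2.3,1]]' 30; python3 -c "
from h import *
print(units([*arc(.714),.15]))"
```

```text
clock: 0.72
position: [0.3744, 0.3462, 0.2311]
ee_rot: [0.304, 0.953, -0.0, -0.0]
ft_force: [1.2, 0.1, 0.4]
grip_width: -0.003
[-6.347 -2.744  2.028]
```

```bash
python3 -m pendant '[[-1.3,-0.5,0,0.5,1],[-2.6,-1.1,0,1,1],[-3.9,-1.6,0.4,1.5,1],[-5.2,-2.2,0.8,2,1],[-6.3,-2.7,1.2,2.3,1]]'; python3 -m pendant '[[0,0,0.2,0,1],[0,0,0.4,0,1]]'; python3 - <<'E'
from h import *
from workcell import camera
print(units([*arc(.714),.07]))
p,d=camera("scene"); cv2.imwrite("pics/s1.png",cv2.resize(p[100:260,250:460],None,fx=3.6,fy=3.6)[:,:,::-1])
p,d=camera("top"); cv2.imwrite("pics/t1.png",cv2.resize(p[150:290,230:430],None,fx=4,fy=4)[:,:,::-1])
E
```

```text
clock: 1.35
position: [0.5176, 0.1121, 0.1827]
ee_rot: [0.417, 0.909, -0.0, 0.0]
ft_force: [0.2, 1.2, 0.2]
grip_width: -0.001
clock: 1.6
position: [0.5165, 0.115, 0.1667]
ee_rot: [0.415, 0.91, -0.0, -0.0]
ft_force: [0.3, 1.0, 0.1]
grip_width: -0.002
[-0.122 -0.066  2.417]
```

View pics/s1.png

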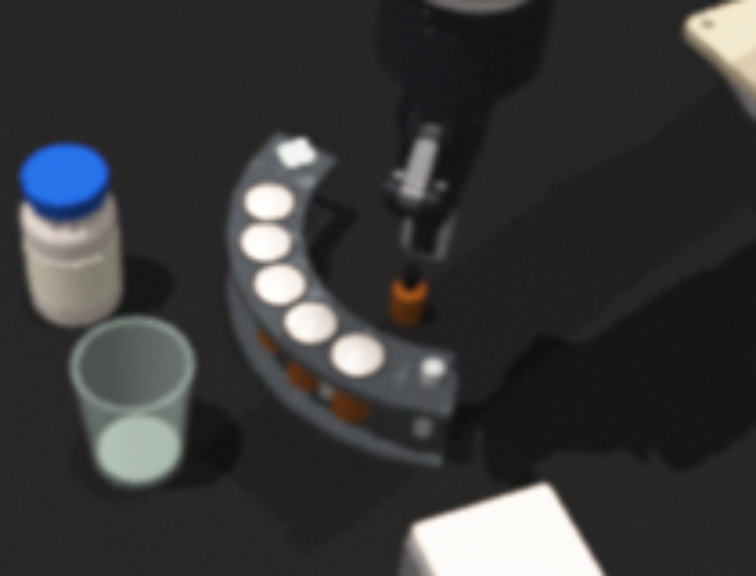

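View pics/t1.png

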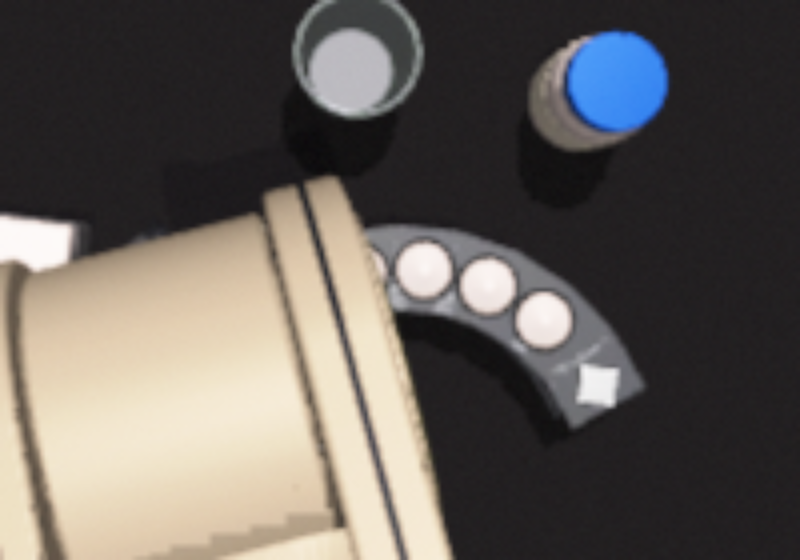

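The closed fingertips hang above the tray at about (425,250) in the scene crop. The bottom pin-end gap is free, and the arm hides that part in the top view. I lower to just above the pin height and check the alignment there.

```bash
python3 -m pendant '[[-0.1,-0.1,0.6,0,1],[-0.1,-0.1,1.2,0,1],[-0.1,-0.1,1.8,0,1],[-0.1,-0.1,2.2,0,1],[-0.1,-0.1,2.2,0,1]]'; python3 - <<'E'
from h import *
from workcell import camera
print(units([*arc(.714),.06]))
p,d=camera("scene"); cv2.imwrite("pics/s2.png",cv2.resize(p[130:240,300:430],None,fx=5.4,fy=5.4,interpolation=cv2.INTER_CUBIC)[:,:,::-1])
E
```

```text
clock: 2.33
position: [0.5159, 0.1092, 0.0787]
ee_rot: [0.415, 0.91, -0.0, -0.001]
ft_force: [0.4, 0.0, 0.7]
grip_width: 0.0
[-0.022  0.042  0.467]
```

View pics/s2.png

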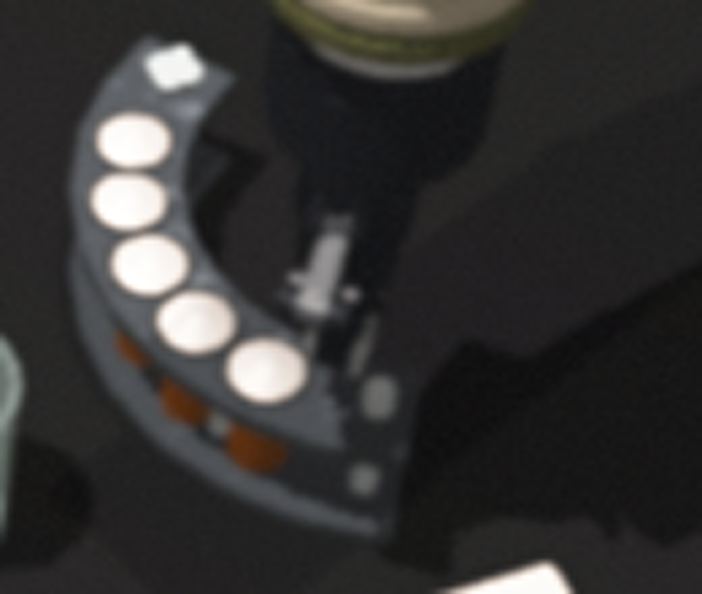

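The fingertips are at crop (345,385), between the shaded pin (380,395) and stopper 1 (265,370). Now I descend and feel for the plate.

```bash
python3 -m pendant '[[0,0,0.2,0,1],[0,0,0.35,0,1],[0,0,0.4,0,1],[0,0,0.4,0,1]]';python3 -m pendant '[[0,0,0.03,0,1],[0,0,0.05,0,1],[0,0,0.05,0,1]]'; python3 -m pendant '[[0,0,0.03,0,1],[0,0,0.05,0,1],[0,0,0.05,0,1]]'
```

```text
clock: 2.88
position: [0.5165, 0.1086, 0.0632]
ee_rot: [0.416, 0.909, -0.0, -0.0]
ft_force: [-0.7, 0.1, -0.5]
grip_width: -0.002
clock: 3.25
position: [0.5165, 0.1087, 0.0613]
ee_rot: [0.416, 0.909, 0.0, -0.0]
ft_force: [0.2, -0.2, -0.6]
grip_width: -0.002
clock: 3.62
position: [0.5165, 0.1086, 0.0592]
ee_rot: [0.416, 0.909, -0.0, -0.0]
ft_force: [-0.4, -0.1, -0.8]
grip_width: -0.0
```

```bash
for i in 1 ; do python3 -m pendant '[[0,0,0.025,0,1],[0,0,0.025,0,1]]'; python3 -m pendant '[[0,0,0.025,0,1],[0,0,0.025,0,1]]';  done
```

```text
clock: 3.88
position: [0.5165, 0.1087, 0.0582]
ee_rot: [0.416, 0.909, 0.0, -0.0]
ft_force: [0.1, 0.0, 0.6]
grip_width: 0.0
clock: 4.12
position: [0.5165, 0.1086, 0.0572]
ee_rot: [0.416, 0.909, -0.0, -0.0]
ft_force: [-0.2, -0.5, -0.1]
grip_width: -0.002
```

No contact yet at z = 0.0572, which is 1.2 mm above the nominal plate and the right sliding height. Next I work out the arc steps.

```bash
cat > plan.py <<'E'
import sys
from h import *
a0=float(sys.argv[1])
for k in range(1,6):
    print(round(a0-.05*k,3), units([*arc(a0-.05*k),.0574]).round(2))
E
python3 plan.py .71
```

```text
0.66 [-0.16  0.03 -0.  ]
0.61 [-0.31  0.02 -0.  ]
0.56 [-0.46  0.   -0.  ]
0.51 [-0.61 -0.02 -0.  ]
0.46 [-0.76 -0.06 -0.  ]
```

```bash
python3 -m pendant '[[-0.16,0.03,0,0,1],[-0.31,0.02,0,0,1],[-0.46,0,0,0,1],[-0.61,-0.02,0,0,1],[-0.61,-0.02,0,0,1]]'; python3 plan.py .51
python3 - <<'E'
from h import *
from workcell import camera
p,d=camera("scene"); cv2.imwrite("pics/s3.png",cv2.resize(p[130:240,300:430],None,fx=5.4,fy=5.4,interpolation=cv2.INTER_CUBIC)[:,:,::-1])
E
```

```text
clock: 4.75
position: [0.5324, 0.0886, 0.0573]
ee_rot: [0.416, 0.909, -0.0, 0.0]
ft_force: [0.2, -0.8, 1.7]
grip_width: -0.002
0.46 [-0.12 -0.03 -0.  ]
0.41 [-0.26 -0.07 -0.  ]
0.36 [-0.4  -0.12 -0.  ]
0.31 [-0.54 -0.18 -0.  ]
0.26 [-0.68 -0.24 -0.  ]
```

View pics/s3.png

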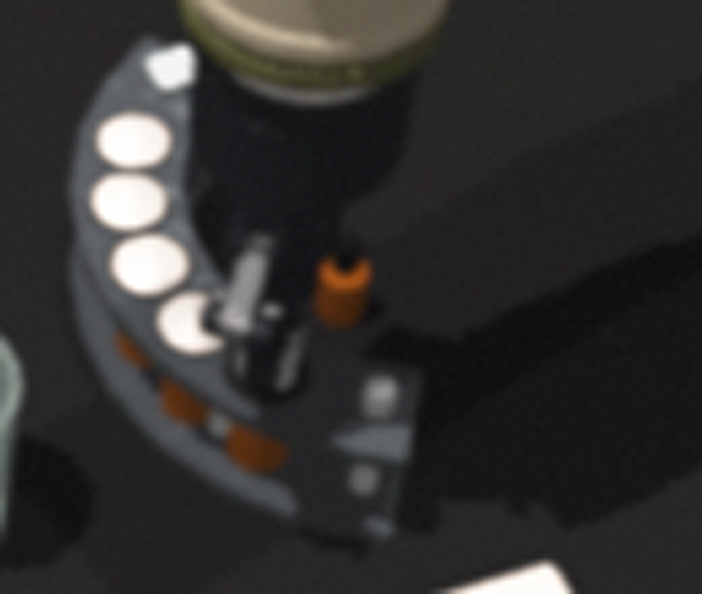

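The fingertips are on stopper 1 at crop (265,375), the vertical force is about 2 N and the other stoppers are undisturbed. I carry on along the arc.

```bash
python3 -m pendant '[[-0.12,-0.03,0,0,1],[-0.26,-0.07,0,0,1],[-0.4,-0.12,0,0,1],[-0.54,-0.18,0,0,1],[-0.68,-0.24,0,0,1]]'; python3 plan.py .26
```

```text
clock: 5.42
position: [0.5426, 0.0623, 0.0573]
ee_rot: [0.416, 0.909, 0.0, 0.0]
ft_force: [-0.2, 1.1, 0.9]
grip_width: -0.001
0.21 [-0.15 -0.07 -0.  ]
0.16 [-0.28 -0.15 -0.  ]
0.11 [-0.4  -0.23 -0.  ]
0.06 [-0.52 -0.32 -0.  ]
0.01 [-0.64 -0.41 -0.  ]
```

```bash
python3 -m pendant '[[-0.14,-0.07,0,0,1],[-0.27,-0.15,0,0,1],[-0.39,-0.23,0,0,1],[-0.51,-0.32,0,0,1],[-0.63,-0.41,0,0,1]]'; python3 plan.py .01
```

```text
clock: 6.05
position: [0.5466, 0.0331, 0.0574]
ee_rot: [0.416, 0.91, 0.0, 0.0]
ft_force: [0.1, 2.7, 1.1]
grip_width: 0.001
-0.04 [-0.13 -0.11 -0.  ]
-0.09 [-0.24 -0.21 -0.  ]
-0.14 [-0.34 -0.32 -0.  ]
-0.19 [-0.44 -0.44 -0.  ]
-0.24 [-0.53 -0.56 -0.  ]
```

```bash
python3 - <<'E'
from h import *
from workcell import camera
p,d=camera("scene"); cv2.imwrite("pics/s4.png",cv2.resize(p[130:240,300:430],None,fx=5.4,fy=5.4,interpolation=cv2.INTER_CUBIC)[:,:,::-1])
E
```

```text
(no output)
```

View pics/s4.png

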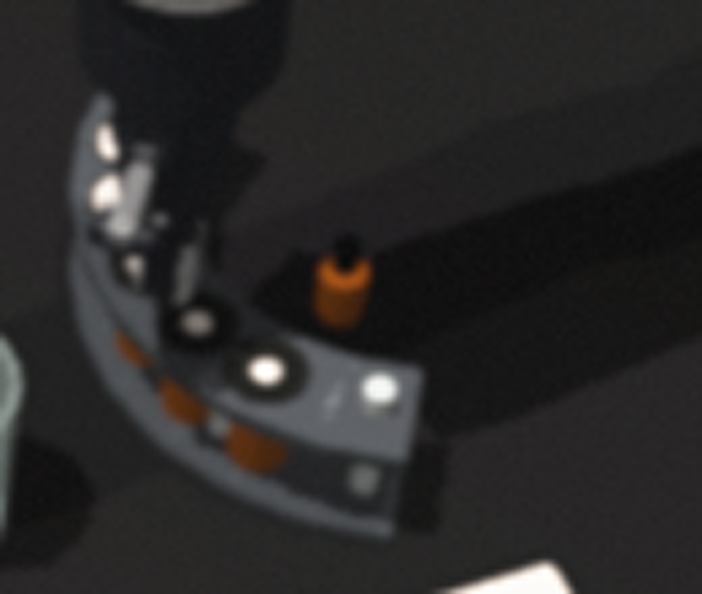

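Stoppers 1 (265,370) and 2 (198,322) are pushed in: only their small tops show inside the dark vial rings. I continue.

```bash
python3 -m pendant '[[-0.12,-0.11,0,0,1],[-0.23,-0.21,0,0,1],[-0.33,-0.32,0,0,1],[-0.43,-0.44,0,0,1],[-0.52,-0.56,0,0,1]]'; python3 plan.py -.24
```

```text
clock: 6.72
position: [0.5433, 0.0024, 0.0573]
ee_rot: [0.416, 0.909, 0.0, 0.0]
ft_force: [1.4, 2.6, 0.4]
grip_width: -0.001
-0.29 [-0.09 -0.12 -0.  ]
-0.34 [-0.16 -0.25 -0.  ]
-0.39 [-0.24 -0.38 -0.  ]
-0.44 [-0.3  -0.52 -0.  ]
-0.49 [-0.36 -0.65 -0.  ]
```

```bash
python3 -m pendant '[[-0.09,-0.12,0,0,1],[-0.16,-0.25,0,0,1],[-0.24,-0.38,0,0,1],[-0.3,-0.52,0,0,1],[-0.36,-0.65,0,0,1]]'; python3 plan.py -.49
```

```text
clock: 7.35
position: [0.5327, -0.0258, 0.0572]
ee_rot: [0.416, 0.909, -0.0, -0.0]
ft_force: [0.3, 0.2, 0.6]
grip_width: 0.002
-0.54 [-0.05 -0.13 -0.  ]
-0.59 [-0.09 -0.28 -0.  ]
-0.64 [-0.13 -0.42 -0.  ]
-0.69 [-0.16 -0.57 -0.  ]
-0.74 [-0.18 -0.72 -0.  ]
```

```bash
python3 -m pendant '[[-0.05,-0.13,0,0,1],[-0.09,-0.28,0,0,1],[-0.13,-0.42,0,0,1],[-0.16,-0.57,0,0,1],[-0.18,-0.72,0,0,1]]'; python3 -m pendant '[[0,0,0,0,1]]'
```

```text
clock: 7.98
position: [0.5155, -0.05, 0.0572]
ee_rot: [0.416, 0.909, -0.0, -0.0]
ft_force: [0.3, 0.6, 2.5]
grip_width: -0.003
clock: 8.1
position: [0.5153, -0.0502, 0.0572]
ee_rot: [0.416, 0.909, -0.0, -0.0]
ft_force: [0.0, -1.0, 0.6]
grip_width: -0.003
```

```bash
python3 - <<'E'
from h import *
from workcell import camera
p,d=camera("scene"); cv2.imwrite("pics/s5.png",cv2.resize(p[130:240,300:430],None,fx=5.4,fy=5.4,interpolation=cv2.INTER_CUBIC)[:,:,::-1])
E
```

```text
(no output)
```

View pics/s5.png

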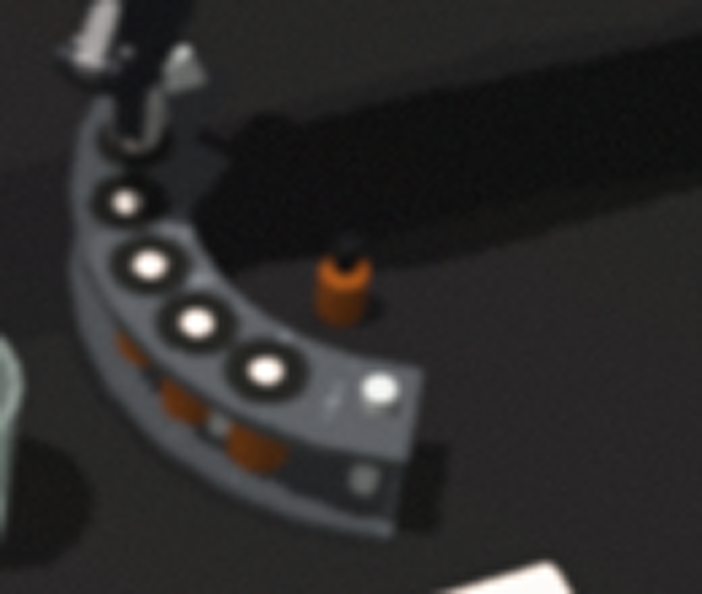

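Stoppers 1–4 are in, and the tip sits on stopper 5 at (133,145). I go a few mm past its centre, then lift only 28 mm (below the lift limit) to check it.

```bash
python3 -m pendant '[[-0.01,-0.1,0,0,1],[-0.02,-0.2,0,0,1],[-0.02,-0.2,0,0,1]]'; python3 -m pendant '[[0,0,-0.2,0,1],[-0.1,-0.3,-0.4,0,1],[-0.1,-0.6,-0.7,0,1],[-0.1,-0.6,-0.7,0,1]]'; python3 - <<'E'
from h import *
from workcell import camera
p,d=camera("scene"); cv2.imwrite("pics/s6.png",cv2.resize(p[130:240,300:430],None,fx=5.4,fy=5.4,interpolation=cv2.INTER_CUBIC)[:,:,::-1])
p,d=camera("top"); cv2.imwrite("pics/t6.png",cv2.resize(p[190:270,270:400],None,fx=6,fy=6,interpolation=cv2.INTER_CUBIC)[:,:,::-1])
E
```

```text
clock: 8.52
position: [0.51, -0.0557, 0.0572]
ee_rot: [0.416, 0.909, -0.0, -0.0]
ft_force: [-0.7, -0.2, 0.1]
grip_width: -0.003
clock: 9.02
position: [0.4948, -0.0752, 0.0866]
ee_rot: [0.417, 0.909, 0.001, 0.001]
ft_force: [-0.4, 1.0, -0.6]
grip_width: 0.007
```

View pics/s6.png

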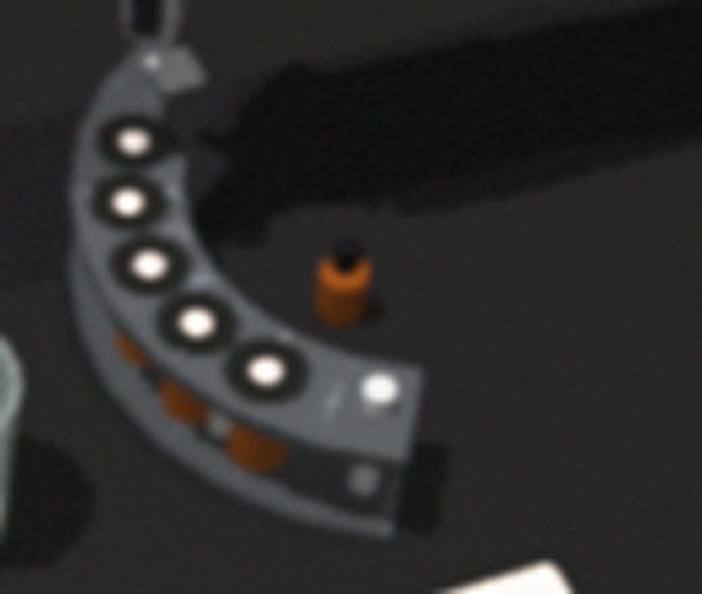

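View pics/t6.png

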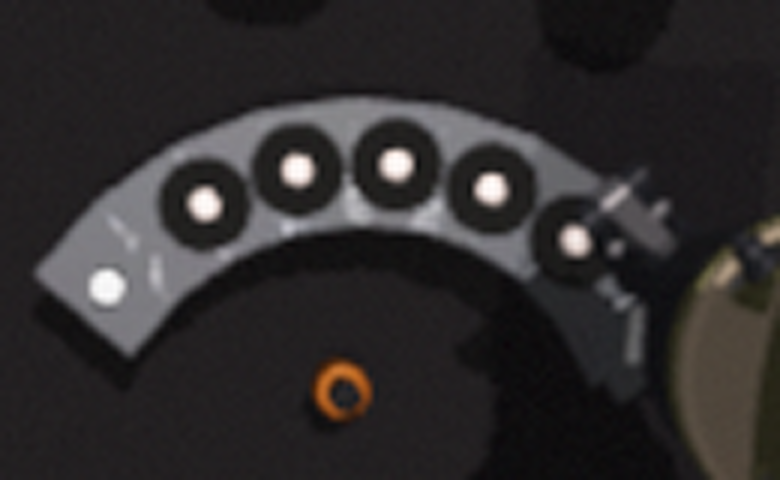

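All five stoppers look identical: small tops at scene-crop (265,370), (198,322), (149,265), (127,202) and (132,141), each inside a dark ring. Now I take the hand up and away, then check the neighbours.

```bash
python3 -m pendant '[[0,0,-0.8,0,1],[0,0,-1.6,0,1],[0,0,-2.4,0,1],[0,0,-3,0,1],[0,0,-3,0,1]]'; python3 - <<'E'
from h import *
from workcell import camera
for n in("scene","top"):
    p,d=camera(n); p0=np.load(n+"0p.npy"); cv2.imwrite(f"pics/{n}7.png",p[:,:,::-1])
    for nm,lo,hi in(("blue",(105,150,90),(125,255,255)),("amber",(5,130,50),(20,255,255))):
        for im in(p0,p):
            h=cv2.cvtColor(im,cv2.COLOR_RGB2HSV); m=cv2.inRange(h,lo,hi); m[:,:250]=0;m[:,420:]=0;m[:100]=0;m[300:]=0
            k,l,s,c=cv2.connectedComponentsWithStats(m); print(n,nm,[(c[i].round(1).tolist(),int(s[i,4])) for i in range(1,k) if s[i,4]>12])
    u=[(303.6,223.6),(319.2,217.7),(334.7,217.7),(351.5,220.9),(365.5,229.6)]
    if n=="top":
        for a,b in u: print("stopper z",dep(n,a,b,np.median(d[int(b)-1:int(b)+2,int(a)-1:int(a)+2]))[2].round(4))
E
```

```text
clock: 9.75
position: [0.4959, -0.0738, 0.2066]
ee_rot: [0.415, 0.91, 0.001, 0.001]
ft_force: [-0.2, -0.3, -0.7]
grip_width: 0.0
scene blue [([267.5, 149.5], 423)]
scene blue [([267.5, 149.5], 424)]
scene amber [([362.6, 183.4], 105), ([333.3, 204.4], 37), ([346.6, 212.9], 61)]
scene amber [([362.6, 183.5], 106), ([333.2, 204.4], 38), ([346.6, 212.9], 61)]
top blue [([384.0, 170.0], 507)]
top blue [([384.0, 170.0], 508)]
top amber [([326.4, 254.3], 67)]
top amber [([326.3, 254.3], 68)]
stopper z 0.0567
stopper z 0.0564
stopper z 0.0576
stopper z 0.0578
stopper z 0.0578
```

View pics/scene7.png

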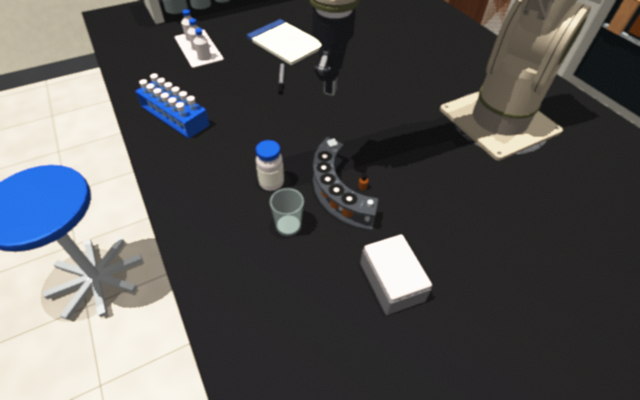

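The stopper tops measure 56–58 mm high against about 63 mm when up. The jar at (267,149) and vial at (362,183) have not moved, the beaker at (287,210) and tip box at (396,272) look the same, and the hand is clear.

```bash
python3 -c "
from workcell import hand_in
print(hand_in())"
```

```text
the job is handed in; nothing more can be done
None
```

All five stoppers are pushed in, and the job is handed in (no verdict is reported). I lowered the closed fingertips between the round pin (+y end) and stopper 1. They then ran along the arc at z ≈ 57 mm in one pass over stoppers 1 to 5. I checked stopper 5 with the hand lifted only 29 mm, then took the hand up and away.

- **Stoppers:** depth readings put the tops at 56.4–57.8 mm, where fully in is 57 mm, and both cameras show all five looking alike.
- **Forces:** the force readings after each move never exceeded about 3 N.
- **Neighbours:** the jar and vial are unmoved to within 0.1 pixel. I compared the beaker and tip box by eye only, and they look unchanged.
- **Time:** the arm clock stood at about 10 s of the 43 s allowed.
- **Disagreement:** the two cameras placed stoppers 1 and 2 about 5–6 mm apart, so I used a compromise position. The fingertips still pressed every stopper fully in.

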